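# Clamp the butter portioner's dial setting and start it

### The job

The portion size on the butter portioner is already set with the black inner dial. Clamp it: turn only the red outer ring clockwise until you feel it tighten, and leave it snug but not overtightened, without turning the black dial. Then press the green start button right down and let go, leaving everything else on the bench where it is.

Things in the scene. Friction and masses are not known exactly. Their poses are not given: they have to be found in the camera images.
- portioner: bench-top butter portioner, fixed: grey housing 260 (x) x 380 (y) mm, its control deck 85 mm above the table; on its +y half, from y = +50 mm, a white feed head with a steel tray, up to 160 mm high. Origin: centre of the underside; z up; x away from the robot at yaw 0. Axis of the nested control at (20, -80) mm, start button at (-85, -125) mm.
- ring: red knurled outer clamp ring of the nested control, round, 64 mm diameter, 24 mm high (100 to 124 mm above the table), turns about its vertical z axis; clockwise from above tightens. Origin on the axis at mid height. Under it a neck of 48 mm diameter leaves fingers room down to the deck, 15 mm below the ring. Turning it freely takes 0.30 N m against friction, which also keeps it where it is left.
- ring_mark (a point): white mark on the ring's top, 27 mm from the axis. After 0.4 to 1.6 rad clockwise (unseen, differs each time) a hidden cam meets a sprung shoe; then the torque rises 1.0 N m per rad. Snug: 0.10 to 0.22 N m (best 0.16) above the free-turning reading; more is overtight, less is loose. At standstill friction may push either way (+-0.30): compare only readings taken after like motions.
- dial: black inner dial on the same axis, 44 mm diameter, standing 20 mm above the ring (124 to 144 mm above the table), turning very easily (0.02 N m). Origin on the axis at its underside. It must not turn.
- dial_mark (a point): outer end of the white line on top of the dial, 20 mm from the axis, 144 mm above the table; it must stay within 2.5 mm of where it starts.
- start_top (a point): centre of the top of the green round start button, 30 mm diameter, in a black collar of 46 mm diameter; top 103 mm above the table when up.
- start (a joint): travel of the start button in m: 0 up, 0.006 fully down (5 N); springs back up when released.
- butter: yellow butter block 110 x 60 x 45 mm lying in the tray on the portioner; origin: centre of its underside. Bystander.
- cup: steel cup, 72 mm diameter, 75 mm high, standing on the table to the right (-y) of the portioner; origin: centre of its foot. Bystander.
- bowl: steel mixing bowl, 200 mm diameter, 85 mm high, left (+y) on the table; origin: centre of its foot. Bystander.
- scraper: bench scraper lying flat: steel blade 75 x 120 mm and a wooden grip of 20 mm diameter; origin: underside. Bystander.
- flask: dark steel flask, 72 mm diameter, 210 mm high; origin: centre of its foot. Bystander.

How it is judged:
By the outcome, as a careful person would: the job done as asked, in the order asked, and still so for the second after the job is handed in, with the robot touching nothing.
It also fails if it takes over 64 s, if anything falls off the work surface, if the arm or the gripper's body presses on something with over 40 N, if the wrist force passes 120 N, or if a joint passes its speed limit or range.

### The arm

A 6-joint arm with a two-finger parallel gripper is mounted at the origin on the work surface. World frame = base frame: x ahead of the robot, y to its left, z up, the work surface at z = 0. Lengths are in m, angles in rad, forces in N, time in s.
With the tool pointing down it reaches from about 0.35 to 0.95 m from the base axis. Payload 17.4 kg.
Tool frame: the origin (TCP) lies midway between the tips of the shut fingers; the grasp point (between the pads) lies 19 mm behind it (tcp_to_grasp is the distance from the TCP to the grasp point, in m); z points along the fingers, y is the direction in which the jaws open and shut (so a half turn about z gives the same grasp; the last joint's range is limited). The gripper opens to 93 mm and grips with 3 to 60 N. Pads are 15 mm wide; open, the fingers measure 128 mm over their backs; the gripper's body (75 mm by 188 mm) begins 65 mm behind the grasp point.
Start: joints at [-1.209, 0.116, 1.442, -0, 1.584, -0.038], TCP at [0.263, -0.622, 0.219] pointing down, gripper open.
Joint ranges: [-2.83, 2.83], [-0.83, 2.19], [0.07, 2.5], [-1.14, 4.28], [0.01, 3], [-2.97, 2.97]. Speed limits (rad/s): [1.89, 1.89, 2.22, 3.14, 3.14, 3.14].

### API

Orientations are given as a 3x3 rotation matrix whose columns are the frame's x, y, z axes.
In Python, from cell import * gives the robot as it stands.
- The arm moves only by the tool send_rows, never from a script. Its argument "series" is a list that holds one entry, the list of rows, each a list of 7 numbers: the shift along the tool's x, y, z each as a share of 0.5 m, from -1 to 1, then the turn, a rotation vector about the tool's x, y, z each as a share of pi rad, from -1 to 1, then the closure in counts, from 0 (fully open) to 255 (shut). A call has 1 to 5 rows; each row is the pose to reach, as a shift and turn from the pose commanded when the call began, along the tool's axes at that moment, turning the shorter way round; what a row does not reach only later rows make up. A row lasts 1/8 s, in which the tool goes at most 62.5 mm and 10.7 degrees, less where a joint would pass 70% of its speed; a pose out of reach is approached as far as the arm can. A call with a number of a shift or a turn outside -1 to 1 is refused whole. A call with a gripper value outside its range is refused whole. The fingers move at their own pace and stop on an object; "grip_force" is the grip in N (left out, the last holds). Time passes only in rows, so rows that repeat a pose let the fingers close. It gives the time, the measured TCP pose, the force and the opening at its end, in the units of the state.
- state(): the state, without advancing time (a new reading comes with each control period).
- read_camera(name): name is "side" or "top" or "wrist"; returns a dict with "image" (480x640x3 uint8, red, green, blue), "z_map" (480x640 float32, m along the optical axis (not along the pixel's ray), 0 where there is no reading), "fx", "fy", "cx", "cy" (pixels), "position" and "rotation" of the camera in the world. Camera axes: x right, y down, z forward; pixel columns grow to the right and rows downward; lengths in m; the calibration is good to about 2 mm. A picture is of the moment at which its call begins.
- close_job(): hands the job in, once; it reports no verdict.
The state is a dict: "clock": time; "joint_positions": joint angles; "qd": joint speeds; "joint_torque": joint torques, N m; "tool_pos": TCP position; "ee_rot": TCP orientation; "ft_force": force on the tool from outside, world axes, zero at the start; "wrist_torque": the same for the moment, N m; "gripper_width": finger opening in m.
Only numpy, scipy, OpenCV 4.12 (cv2) and the standard library are available. Lean on these libraries where they do the work, as an engineer would, in place of code of your own. Each camera call takes 0.05 s, during which the arm holds its last target.

## Working session

There is one attempt and no reset: what is moved stays moved. The work goes in short steps, Python scripts to look and compute and a tool call to move; the robot and the scene stay as the last step left them, time stands still between calls to the robot, and variables do not carry over. Pictures are saved under pics/ and viewed, and the job is handed in when it is done.

Besides the shell and the picture viewer there is one more tool, called after "Call:" by a JSON object that holds its "fn" and its "kwargs". send_rows: Moves the arm, as the interface text tells. Shift numbers are shares of 0.5 m and turn numbers shares of pi rad, none past 1 either way. Its arguments: {"type":"object","properties":{"series":{"type":"array"},"grip_force":{"type":"number"}},"required":["series"]}

```bash
mkdir -p pics; ls
python3 - <<'E'
from cell import *
import cv2,numpy as np,pickle
s=state()
for k,v in s.items(): print(k,np.round(v,4).tolist())
d={}
for n in ("side","top","wrist"):
    c=read_camera(n); d[n]=c
    cv2.imwrite(f"pics/{n}0.png",c["image"][:,:,::-1])
    print(n,c["fx"],c["fy"],c["cx"],c["cy"],np.round(c["position"],4),np.round(c["rotation"],4).tolist())
pickle.dump(d,open("cams0.pkl","wb"))
E
```

```text
pics
clock 0.0
joint_positions [-1.2088, 0.1165, 1.4423, -0.0, 1.584, -0.0378]
qd [-0.0006, -0.0018, -0.0013, -0.0003, 0.0009, -0.001]
joint_torque [0.0054, -72.1263, -62.2609, 0.0782, 0.0238, -0.0001]
tool_pos [0.2626, -0.6216, 0.2179]
ee_rot [[0.9211, 0.3892, -0.0004], [0.3892, -0.9211, 0.0011], [0.0, -0.0012, -1.0]]
ft_force [-0.122, -0.1691, -0.3291]
wrist_torque [0.0462, 0.0754, -0.0027]
gripper_width 0.0928
side 445.1366585276552 445.1366585276552 325.9829547105107 245.97478057879005 [0.2877 0.8974 0.8617] [[-0.9547, -0.2019, 0.2186], [-0.2967, 0.5896, -0.7512], [0.0227, -0.7821, -0.6228]]
top 463.7547691586698 463.7547691586698 316.0058549518424 243.17559886994448 [0.3213 0.017  1.6093] [[0.0089, -0.9878, 0.1553], [-0.9999, -0.0066, 0.0154], [-0.0142, -0.1554, -0.9877]]
wrist 382.8003218246171 382.8003218246171 317.72610816145453 237.89897668340404 [ 0.3368 -0.5927  0.3834] [[0.3894, -0.8839, -0.259], [-0.9211, -0.3742, -0.1075], [-0.0019, 0.2804, -0.9599]]
```

View pics/top0.png

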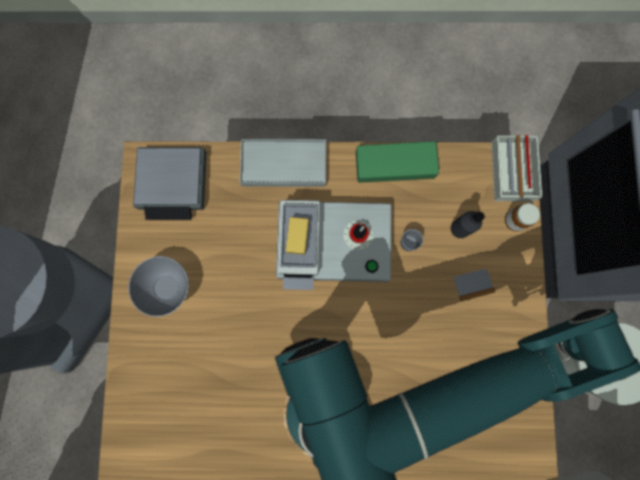

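View pics/side0.png

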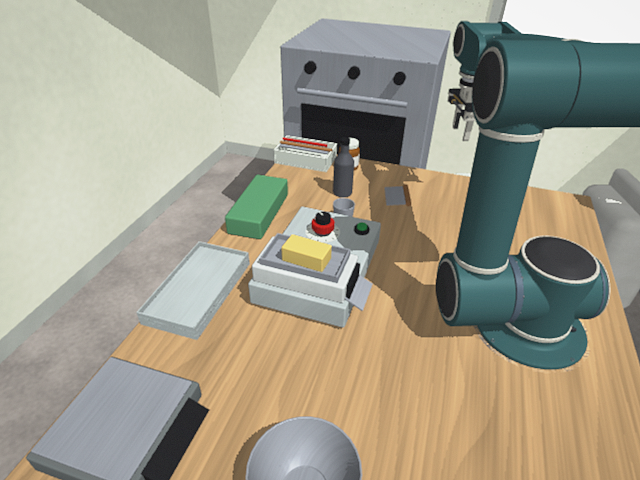

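View pics/wrist0.png

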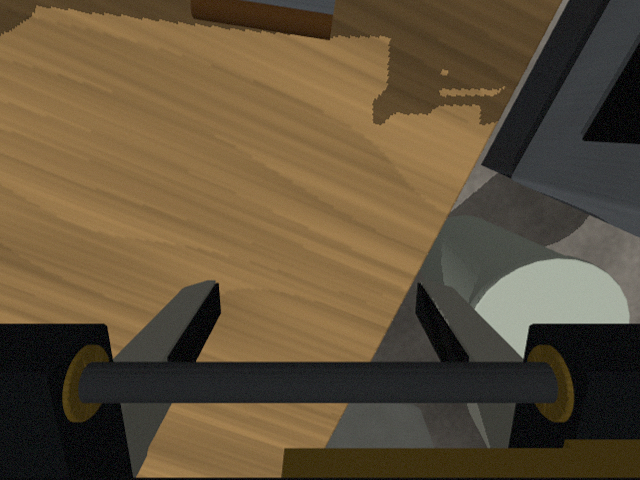

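The top view shows the portioner around (335,240), with the ring and dial at about (358,233), the green button at (371,267), the cup at (411,239) and the flask at (466,223). The side view shows the ring and dial at (322,225). The wrist view shows only table for now.

```bash
cat > h.py <<'E'
import numpy as np,cv2
def w(c,m=None):
    z=c["z_map"]; v,u=np.mgrid[0:480,0:640]
    P=np.stack([(u-c["cx"])/c["fx"]*z,(v-c["cy"])/c["fy"]*z,z],-1)
    W=P@np.array(c["rotation"]).T+np.array(c["position"]); W[z<=0]=np.nan
    return W
def onplane(c,u,v,h):
    d=np.array([(u-c["cx"])/c["fx"],(v-c["cy"])/c["fy"],1.])@np.array(c["rotation"]).T
    p=np.array(c["position"]); return p+d*(h-p[2])/d[2]
def proj(c,p):
    q=(np.asarray(p)-np.array(c["position"]))@np.array(c["rotation"])
    return q[0]/q[2]*c["fx"]+c["cx"],q[1]/q[2]*c["fy"]+c["cy"]
E
python3 - <<'E'
from h import *
import pickle
d=pickle.load(open("cams0.pkl","rb"))
for n,box in (("top",(270,190,440,300)),("side",(240,190,390,330))):
    c=d[n];W=w(c);hsv=cv2.cvtColor(c["image"],cv2.COLOR_RGB2HSV)
    u0,v0,u1,v1=box
    B=np.zeros((480,640),bool);B[v0:v1,u0:u1]=1
    H,S,V=[hsv[...,i].astype(int) for i in range(3)]
    red=B&((H<8)|(H>172))&(S>150)&(V>80)
    gr=B&(H>50)&(H<75)&(S>150)
    for nm,m,h in (("red",red,.124),("green",gr,.103)):
        vs,us=np.nonzero(m)
        if len(us)==0: print(nm,0);continue
        ww=W[m]; 
        print(n,nm,len(us),us.mean(),vs.mean(),np.nanmedian(ww,0),"range",np.nanmin(ww,0),np.nanmax(ww,0),onplane(c,us.mean(),vs.mean(),h))
    # deck: points z in .08-.09
    m=B&(abs(W[...,2]-.085)<.006)
    pts=W[m][:,:2].astype(np.float32); print("deck",len(pts),cv2.minAreaRect(pts))
    im=c["image"][v0:v1,u0:u1,::-1]
    cv2.imwrite(f"pics/{n}0z.png",cv2.resize(im,None,fx=4.5,fy=4.5,interpolation=cv2.INTER_CUBIC)[:600,:800])
E
```

```text
top red 108 357.8703703703704 235.0648148148148 [ 0.57803183 -0.08965927  0.12383529] range [ 0.56183539 -0.12556596  0.11552533] [ 0.61639662 -0.07003932  0.14925227] [ 0.58235296 -0.09547452  0.124     ]
top green 76 371.38157894736844 265.6842105263158 [ 0.48412948 -0.13946097  0.1047367 ] range [ 0.47079968 -0.15566167  0.08816587] [ 0.50129285 -0.12651359  0.11153604] [ 0.48506127 -0.14051603  0.103     ]
deck 4767 ((0.5622200965881348, -0.07107098400592804), (0.2765379250049591, 0.4889651834964752), 0.7123615741729736)
side red 225 322.65777777777777 226.97333333333333 [ 0.58100091 -0.07580861  0.12018135] range [ 0.55820269 -0.12072668  0.09268872] [ 0.6201751  -0.06433537  0.13147619] [ 0.58102475 -0.07128697  0.124     ]
side green 62 361.6774193548387 226.3548387096774 [ 0.48192298 -0.1339916   0.10654727] range [ 0.47008993 -0.15329072  0.09678489] [ 0.49599649 -0.12440023  0.11125388] [ 0.48305821 -0.13879915  0.103     ]
deck 3135 ((0.5626881122589111, -0.01846984028816223), (0.3848780393600464, 0.2777212858200073), 89.15509796142578)
```

View pics/top0z.png

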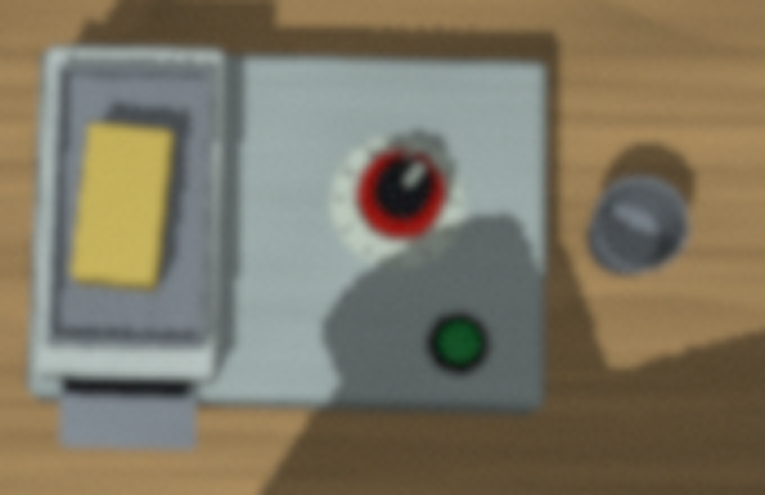

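```bash
cat >> h.py <<'E'
from scipy.spatial.transform import Rotation as Ro
def Rdown(yaw):
    c,s=np.cos(yaw),np.sin(yaw)
    return np.array([[c,s,0],[s,-c,0],[0,0,-1.]])
def plan(s,pos,yaw,n=1):
    R=np.array(s["ee_rot"]);p=np.array(s["tool_pos"])
    sh=R.T@(np.array(pos)-p)/0.5
    rv=Ro.from_matrix(R.T@Rdown(yaw)).as_rotvec()/np.pi
    for k in range(1,n+1): print("row",np.round(sh*k/n,4).tolist(),np.round(rv*k/n,4).tolist())
def brief(s):
    R=np.array(s["ee_rot"])
    print("t",round(s["clock"],3),"p",np.round(s["tool_pos"],4).tolist(),"yaw",round(float(np.arctan2(R[1,0],R[0,0])),4),"tilt",np.round(R[:2,2],4).tolist(),"F",np.round(s["ft_force"],2).tolist(),"M",np.round(s["wrist_torque"],3).tolist(),"w",round(s["gripper_width"],4),"q6",round(s["joint_positions"][5],3))
E
python3 - <<'E'
from cell import *; from h import *
import pickle
s=state();brief(s)
plan(s,(0.59,-0.0955,0.30),1.37,11)
d=pickle.load(open("cams0.pkl","rb"));W=w(d["top"])
for nm,(u,v) in dict(flask=(470,217),cup=(411,239),butter=(297,235),head=(284,240)).items():print(nm,W[v,u])
E
```

```text
t 0.15 p [0.2627, -0.6216, 0.2181] yaw 0.3998 tilt [-0.0003, 0.0008] F [-0.37, -0.11, -1.05] M [0.025, 0.008, 0.052] w 0.0932 q6 -0.038
row [0.0921, -0.065, -0.0148] [-0.0, -0.0, -0.0281]
row [0.1841, -0.1299, -0.0297] [-0.0, -0.0, -0.0561]
row [0.2762, -0.1949, -0.0445] [-0.0001, -0.0, -0.0842]
row [0.3682, -0.2598, -0.0593] [-0.0001, -0.0001, -0.1123]
row [0.4603, -0.3248, -0.0742] [-0.0001, -0.0001, -0.1404]
row [0.5523, -0.3898, -0.089] [-0.0001, -0.0001, -0.1684]
row [0.6444, -0.4547, -0.1038] [-0.0002, -0.0001, -0.1965]
row [0.7364, -0.5197, -0.1187] [-0.0002, -0.0001, -0.2246]
row [0.8285, -0.5847, -0.1335] [-0.0002, -0.0001, -0.2527]
row [0.9206, -0.6496, -0.1483] [-0.0002, -0.0001, -0.2807]
row [1.0126, -0.7146, -0.1632] [-0.0002, -0.0001, -0.3088]
flask [ 0.63610474 -0.44814234  0.16218073]
cup [ 0.59074046 -0.29026001  0.00354953]
butter [0.57080518 0.09888447 0.18390301]
head [0.56099244 0.14249081 0.14559331]
```

Call:
{"fn": "send_rows", "kwargs": {"series": [[[0.09, -0.06, -0.06, 0, 0, -0.028, 0], [0.18, -0.13, -0.12, 0, 0, -0.056, 0], [0.27, -0.19, -0.16, 0, 0, -0.084, 0], [0.36, -0.26, -0.16, 0, 0, -0.112, 0], [0.45, -0.32, -0.16, 0, 0, -0.14, 0]]]}}

```text
clock: 0.78
tool_pos: [0.4083, -0.3851, 0.2989]
ee_rot: [[0.666, 0.746, 0.0], [0.746, -0.666, -0.0], [-0.0, 0.001, -1.0]]
ft_force: [1.0, -1.1, 0.6]
gripper_width: 0.0933
```

Run:
```python
from cell import *; from h import *
s=state();brief(s)
plan(s,(0.59,-0.0955,0.30),1.37,6)
```

```text
t 0.775 p [0.4083, -0.3851, 0.2989] yaw 0.8424 tilt [0.0004, -0.0004] F [1.01, -1.07, 0.63] M [-0.025, 0.025, -0.009] w 0.0933 q6 -0.073
row [0.1124, -0.0191, -0.0004] [0.0, 0.0, -0.028]
row [0.2247, -0.0381, -0.0007] [0.0001, 0.0, -0.056]
row [0.3371, -0.0572, -0.0011] [0.0001, 0.0, -0.084]
row [0.4494, -0.0762, -0.0015] [0.0001, 0.0, -0.112]
row [0.5618, -0.0953, -0.0019] [0.0001, 0.0, -0.14]
row [0.6742, -0.1143, -0.0022] [0.0002, 0.0, -0.1679]
```

Call:
{"fn": "send_rows", "kwargs": {"series": [[[0.115, -0.02, 0, 0, 0, -0.034, 0], [0.23, -0.04, 0, 0, 0, -0.068, 0], [0.345, -0.06, 0, 0, 0, -0.102, 0], [0.46, -0.08, 0, 0, 0, -0.136, 0], [0.57, -0.1, 0, 0, 0, -0.168, 0]]]}}

```text
clock: 1.4
tool_pos: [0.5615, -0.1394, 0.2985]
ee_rot: [[0.198, 0.98, -0.0], [0.98, -0.198, 0.0], [-0.0, -0.0, -1.0]]
ft_force: [0.3, -0.2, -0.6]
gripper_width: 0.0928
```

Run:
```python
from cell import *; from h import *
import pickle
c=read_camera("wrist");s=state();brief(s)
cv2.imwrite("pics/wrist1.png",c["image"][:,:,::-1]);pickle.dump(c,open("w1.pkl","wb"))
```

```text
t 1.45 p [0.5637, -0.1349, 0.2981] yaw 1.3791 tilt [0.0002, 0.0021] F [1.11, 4.55, -0.23] M [0.089, -0.092, 0.04] w 0.093 q6 -0.088
```

View pics/wrist1.png

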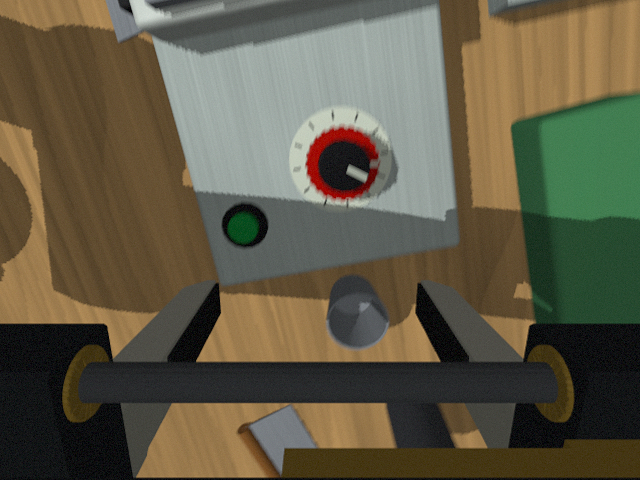

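Run:
```python
from h import *
import pickle
c=pickle.load(open("w1.pkl","rb"));W=w(c);im=c["image"]
hsv=cv2.cvtColor(im,cv2.COLOR_RGB2HSV);H,S,V=[hsv[...,i].astype(int) for i in range(3)]
red=((H<8)|(H>172))&(S>150)&(V>80);red[:100]=0;red[220:]=0;red[:,:280]=0;red[:,410:]=0
gr=(H>50)&(H<75)&(S>150);gr[:190]=0;gr[260:]=0;gr[:,:200]=0;gr[:,280:]=0
print(c["position"])
for nm,m,hs in (("red",red,(.124,.112)),("green",gr,(.103,))):
    cn=max(cv2.findContours(m.astype(np.uint8),cv2.RETR_EXTERNAL,cv2.CHAIN_APPROX_NONE)[0],key=cv2.contourArea)
    hull=cv2.convexHull(cn)[:,0]
    for h in hs:
        p=np.array([onplane(c,u,v,h)[:2] for u,v in hull]).astype(np.float32)
        print(nm,h,m.sum(),cv2.fitEllipse(hull),cv2.minEnclosingCircle(p),cv2.fitEllipse(p))
    print(np.nanmedian(W[m],0))
# top red ring pts with z near .124
ok=red&(abs(W[...,2]-.124)<.006);p=W[ok][:,:2].astype(np.float32);print(len(p),cv2.minEnclosingCircle(p),np.median(W[ok][:,2]))
deck=(abs(W[...,2]-.085)<.004);deck[:, :150]=0;deck[:,470:]=0;deck[300:]=0
print("deckz",np.median(W[deck][:,2]),cv2.minAreaRect(W[deck][:,:2].astype(np.float32)))
z=cv2.resize(im[95:245,200:400,::-1],None,fx=4,fy=4,interpolation=cv2.INTER_CUBIC);cv2.imwrite("pics/w1z.png",z)
```

```text
[ 0.579195   -0.0642428   0.46394725]
red 0.124 1757 ((342.30364990234375, 163.0834197998047), (71.18366241455078, 72.49236297607422), 97.19867706298828) ((0.5933448672294617, -0.10020752251148224), 0.03239843249320984) ((0.5937609672546387, -0.09944000840187073), (0.06123621389269829, 0.0636531189084053), 60.85700225830078)
red 0.112 1757 ((342.30364990234375, 163.0834197998047), (71.18366241455078, 72.49236297607422), 97.19867706298828) ((0.5938442945480347, -0.10147707164287567), 0.03353853523731232) ((0.5942751169204712, -0.10068245232105255), (0.06339781731367111, 0.0659000501036644), 60.85707473754883)
[ 0.58909162 -0.09042769  0.1231917 ]
green 0.103 853 ((242.8326873779297, 227.28224182128906), (31.752140045166016, 35.27403259277344), 23.550668716430664) ((0.48872148990631104, -0.1415431648492813), 0.018410272896289825) ((0.48860400915145874, -0.14243826270103455), (0.030476225540041924, 0.036056797951459885), 141.18614196777344)
[ 0.48895596 -0.14203111  0.10582875]
1554 ((0.5929833650588989, -0.10093918442726135), 0.03275465965270996) 0.12311365100362784
deckz 0.08425439820526548 ((0.5730019211769104, -0.0859101265668869), (0.24761147797107697, 0.2576100528240204), 88.82918548583984)
```

View pics/w1z.png

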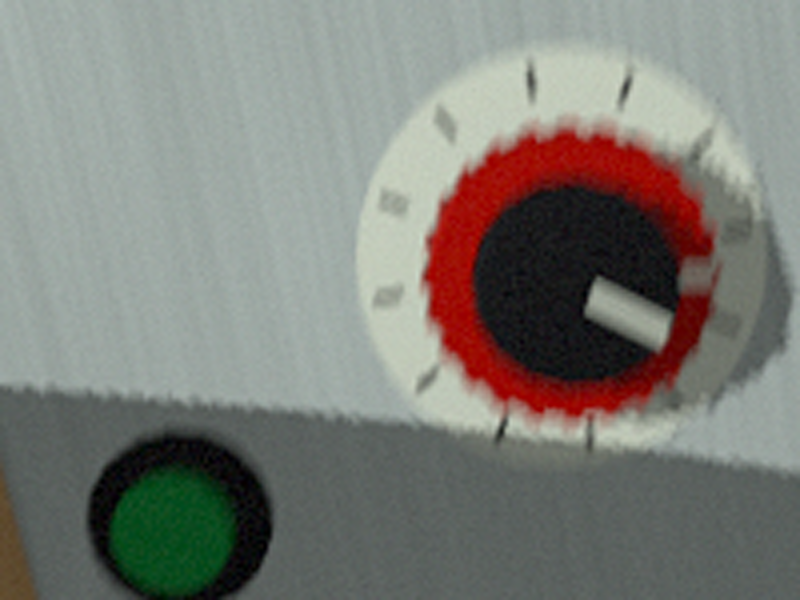

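Run:
```python
from cell import *; from h import *
s=state();brief(s)
plan(s,(0.592,-0.099,0.19),1.37,1)
```

```text
t 1.45 p [0.5637, -0.1349, 0.2981] yaw 1.3791 tilt [0.0002, 0.0021] F [1.11, 4.55, -0.23] M [0.089, -0.092, 0.04] w 0.093 q6 -0.088
row [0.0808, 0.0419, 0.2164] [-0.0001, -0.0007, 0.0029]
```

Call:
{"fn": "send_rows", "kwargs": {"series": [[[0.025, 0.012, 0.1, 0, 0, 0, 0], [0.05, 0.025, 0.2, 0, 0, 0, 0], [0.074, 0.04, 0.216, 0, 0, 0, 0], [0.074, 0.04, 0.216, 0, 0, 0, 0]]]}}

```text
clock: 1.95
tool_pos: [0.5885, -0.1087, 0.1917]
ee_rot: [[0.201, 0.98, 0.0], [0.98, -0.201, 0.0], [0.0, 0.0, -1.0]]
ft_force: [-0.2, -0.6, 0.9]
gripper_width: 0.093
```

Run:
```python
from cell import *; from h import *
import pickle
c=read_camera("wrist");s=state();brief(s)
cv2.imwrite("pics/wrist2.png",c["image"][:,:,::-1]);pickle.dump(c,open("w2.pkl","wb"))
W=w(c);im=c["image"]
hsv=cv2.cvtColor(im,cv2.COLOR_RGB2HSV);H,S,V=[hsv[...,i].astype(int) for i in range(3)]
red=((H<8)|(H>172))&(S>150)&(V>80)
gr=(H>50)&(H<75)&(S>150)
for nm,m,hs in (("red",red,(.124,)),("green",gr,(.103,))):
    cn=max(cv2.findContours(m.astype(np.uint8),cv2.RETR_EXTERNAL,cv2.CHAIN_APPROX_NONE)[0],key=cv2.contourArea)
    hull=cv2.convexHull(cn)[:,0]
    for h in hs:
        p=np.array([onplane(c,u,v,h)[:2] for u,v in hull]).astype(np.float32)
        print(nm,h,m.sum(),cv2.minEnclosingCircle(p),cv2.fitEllipse(p))
    print(np.nanmedian(W[m],0))
ok=red&(abs(W[...,2]-.124)<.004);p=W[ok][:,:2].astype(np.float32);print(len(p),cv2.minEnclosingCircle(p),cv2.fitEllipse(cv2.convexHull(p)),np.median(W[ok][:,2]))
```

```text
t 2.0 p [0.5885, -0.1092, 0.1927] yaw 1.3678 tilt [0.0017, -0.0005] F [0.2, -0.2, -0.2] M [-0.023, -0.044, 0.019] w 0.0933 q6 -0.023
red 0.124 2906 ((0.5921850800514221, -0.09954027831554413), 0.033317554742097855) ((0.5928857922554016, -0.09976499527692795), (0.06344442069530487, 0.06608130782842636), 166.01853942871094)
[ 0.5937114  -0.08496021  0.12308884]
green 0.103 1877 ((0.7499924898147583, -0.1375679075717926), 0.0035393654834479094) ((0.7500364780426025, -0.13726510107517242), (0.002045108238235116, 0.007261700928211212), 95.63536834716797)
[ 0.64511757 -0.10870138  0.19342826]
2809 ((0.5929319858551025, -0.10145851969718933), 0.033247895538806915) ((0.593095600605011, -0.1014261469244957), (0.06488509476184845, 0.06595001369714737), 159.66793823242188) 0.12310289518036838
```

View pics/wrist2.png

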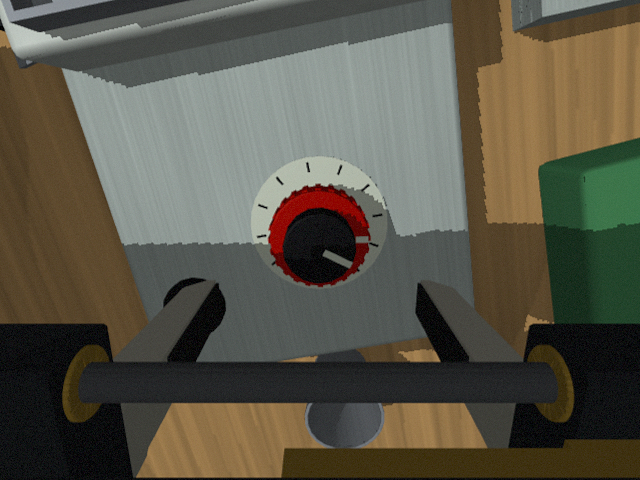

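Call:
{"fn": "send_rows", "kwargs": {"series": [[[0.01, 0.002, 0.06, 0, 0, 0, 0], [0.019, 0.003, 0.11, 0, 0, 0, 0], [0.019, 0.003, 0.16, 0, 0, 0, 0], [0.019, 0.003, 0.195, 0, 0, 0, 0], [0.019, 0.003, 0.195, 0, 0, 0, 0]]]}}

```text
clock: 2.62
tool_pos: [0.5912, -0.1004, 0.0933]
ee_rot: [[0.202, 0.979, -0.0], [0.979, -0.202, 0.0], [-0.0, -0.0, -1.0]]
ft_force: [-0.4, 0.5, 0.2]
gripper_width: 0.0929
```

Run:
```python
from cell import *; from h import *
s=state();brief(s)
c=read_camera("wrist");s=state();brief(s)
cv2.imwrite("pics/wrist3.png",c["image"][:,:,::-1])
```

```text
t 2.625 p [0.5912, -0.1004, 0.0933] yaw 1.3671 tilt [-0.0003, 0.0] F [-0.44, 0.46, 0.21] M [0.013, -0.018, 0.05] w 0.0929 q6 -0.007
t 2.675 p [0.5915, -0.1004, 0.0942] yaw 1.3671 tilt [0.0008, -0.0002] F [0.54, 0.06, 0.72] M [-0.052, -0.163, -0.021] w 0.0931 q6 -0.007
```

View pics/wrist3.png

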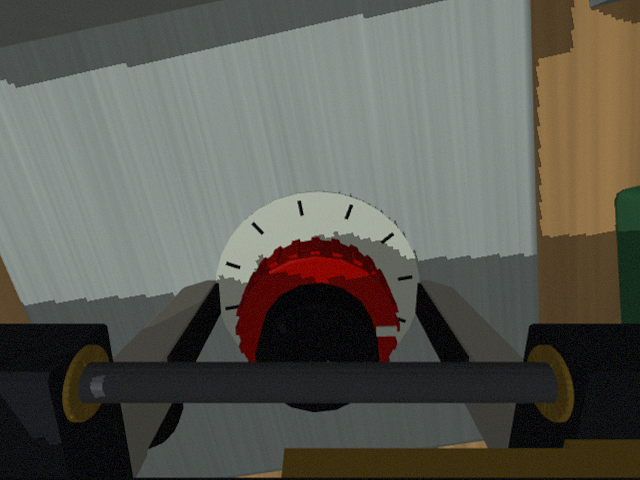

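The ring is centred between the open fingers (image column about 318), with pads level with it and the dial clear. Closing gently first.

Call:
{"fn": "send_rows", "kwargs": {"series": [[[0, 0, 0, 0, 0, 0, 255], [0, 0, 0, 0, 0, 0, 255], [0, 0, 0, 0, 0, 0, 255], [0, 0, 0, 0, 0, 0, 255], [0, 0, 0, 0, 0, 0, 255]]], "grip_force": 8}}

```text
clock: 3.3
tool_pos: [0.5911, -0.1, 0.0934]
ee_rot: [[0.202, 0.979, -0.0], [0.979, -0.202, 0.0], [-0.0, -0.0, -1.0]]
ft_force: [-5.4, 1.3, 5.0]
gripper_width: 0.0636
```

```bash
cat > rd.py <<'E'
from cell import *; from h import *
import sys
AX=np.array([0.592,-0.100])
def rd(n=6):
    L=[]
    for i in range(n):
        read_camera("wrist") if i else None
        s=state();F=np.array(s["ft_force"]);M=np.array(s["wrist_torque"]);R=np.array(s["ee_rot"])
        r=np.array(s["tool_pos"])[:2]-AX
        L.append([*F,*M,M[2]+r[0]*F[1]-r[1]*F[0],s["joint_torque"][5],s["joint_positions"][5],*s["tool_pos"],s["gripper_width"]])
    L=np.array(L);m=L.mean(0);sd=L.std(0)
    print("t",round(s["clock"],3),"F",m[:3].round(2),"M",m[3:6].round(4),"Maxis",m[6].round(4),"tau6",m[7].round(4),"q6",m[8].round(4),"p",m[9:12].round(4),"w",m[12].round(4),"tilt",R[:2,2].round(4))
    print(" sd Mz",sd[5].round(3),"tau6",sd[7].round(4),"q6",sd[8].round(5),"Mz list",L[:,5].round(3),"tau6",L[:,7].round(3))
if __name__=="__main__": rd(int(sys.argv[1]))
E
python3 rd.py 8
```

```text
t 3.65 F [-5.71  1.16  5.28] M [0.1452 0.8893 0.0044] Maxis 0.0031 tau6 0.0015 q6 -0.0068 p [ 0.5911 -0.1     0.0934] w 0.0638 tilt [-0.0003  0.0001]
 sd Mz 0.013 tau6 0.0006 q6 2e-05 Mz list [ 0.004  0.015 -0.012  0.013  0.022 -0.019  0.006  0.006] tau6 [0.    0.001 0.002 0.002 0.002 0.002 0.002 0.002]
```

Call:
{"fn": "send_rows", "kwargs": {"series": [[[0, -0.001, 0, 0, 0, 0, 255], [0, -0.001, 0, 0, 0, 0, 255]]]}}

```text
clock: 3.9
tool_pos: [0.5911, -0.1, 0.0934]
ee_rot: [[0.202, 0.979, 0.001], [0.979, -0.202, -0.0], [0.0, 0.001, -1.0]]
ft_force: [1.2, -0.1, 3.1]
gripper_width: 0.0641
```

```bash
python3 rd.py 4
```

```text
t 4.05 F [ 1.09 -0.28  3.64] M [-0.0231 -0.1354  0.023 ] Maxis 0.0233 tau6 0.0075 q6 -0.0069 p [ 0.591  -0.1     0.0934] w 0.0639 tilt [ 0.0008 -0.0001]
 sd Mz 0.008 tau6 0.0006 q6 2e-05 Mz list [0.026 0.01  0.025 0.03 ] tau6 [0.008 0.007 0.007 0.008]
```

Call:
{"fn": "send_rows", "kwargs": {"series": [[[0, 0, 0, 0, 0, 0, 255], [0, 0, 0, 0, 0, 0.01, 255], [0, 0, 0, 0, 0, 0.02, 255], [0, 0, 0, 0, 0, 0.03, 255], [0, 0, 0, 0, 0, 0.03, 255]]], "grip_force": 40}}

```text
clock: 4.68
tool_pos: [0.5911, -0.1001, 0.0934]
ee_rot: [[0.295, 0.956, 0.001], [0.956, -0.295, -0.0], [0.0, 0.001, -1.0]]
ft_force: [4.5, -0.3, 5.0]
gripper_width: 0.0637
```

```bash
python3 rd.py 5
python3 - <<'E'
from cell import *; from h import *
c=read_camera("wrist")
cv2.imwrite("pics/wrist4.png",c["image"][:,:,::-1])
E
```

```text
t 4.875 F [ 4.19 -0.52  5.29] M [-0.1133 -0.6313 -0.2313] Maxis -0.2306 tau6 -0.15 q6 0.0889 p [ 0.5911 -0.1     0.0934] w 0.0635 tilt [ 0.0009 -0.0001]
 sd Mz 0.019 tau6 0.1438 q6 0.00012 Mz list [-0.196 -0.249 -0.233 -0.247 -0.232] tau6 [ 0.131 -0.163 -0.233 -0.243 -0.242]
```

View pics/wrist4.png

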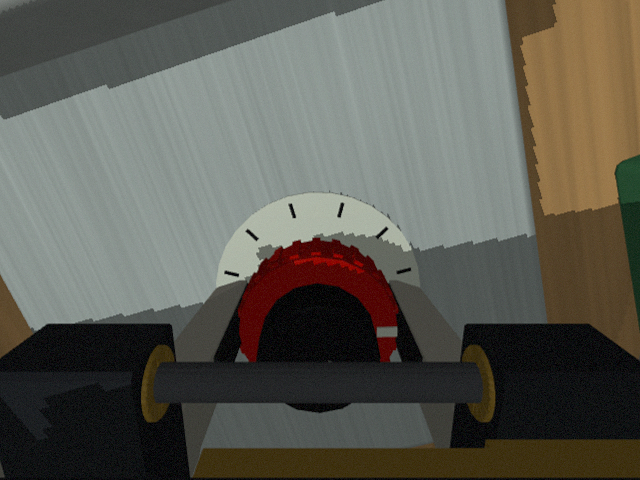

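Call:
{"fn": "send_rows", "kwargs": {"series": [[[0, 0, 0, 0, 0, 0.022, 255], [0, 0, 0, 0, 0, 0.044, 255], [0, 0, 0, 0, 0, 0.066, 255], [0, 0, 0, 0, 0, 0.072, 255], [0, 0, 0, 0, 0, 0.078, 255]]]}}

```text
clock: 5.55
tool_pos: [0.5912, -0.1001, 0.0934]
ee_rot: [[0.518, 0.856, 0.001], [0.856, -0.518, -0.0], [0.0, 0.001, -1.0]]
ft_force: [5.3, -2.2, 4.0]
gripper_width: 0.0633
```

```bash
python3 rd.py 1
```

```text
t 5.55 F [ 5.32 -2.2   3.97] M [-0.2357 -0.8341  0.2618] Maxis 0.2643 tau6 -0.0726 q6 0.334 p [ 0.5912 -0.1001  0.0934] w 0.0633 tilt [ 0.0012 -0.0004]
 sd Mz 0.0 tau6 0.0 q6 0.0 Mz list [0.262] tau6 [-0.073]
```

Call:
{"fn": "send_rows", "kwargs": {"series": [[[0, 0, 0, 0, 0, 0.006, 255], [0, 0, 0, 0, 0, 0.012, 255]]]}}

```text
clock: 5.8
tool_pos: [0.5913, -0.1001, 0.0934]
ee_rot: [[0.55, 0.835, 0.001], [0.835, -0.55, -0.0], [0.0, 0.001, -1.0]]
ft_force: [5.8, -1.8, 4.2]
gripper_width: 0.0635
```

```bash
python3 rd.py 1
```

```text
t 5.8 F [ 5.83 -1.75  4.19] M [-0.2597 -0.8412  0.3237] Maxis 0.3258 tau6 -0.0953 q6 0.3717 p [ 0.5913 -0.1001  0.0934] w 0.0635 tilt [ 0.0013 -0.0004]
 sd Mz 0.0 tau6 0.0 q6 0.0 Mz list [0.324] tau6 [-0.095]
```

Call:
{"fn": "send_rows", "kwargs": {"series": [[[0, 0, 0, 0, 0, 0.005, 255], [0, 0, 0, 0, 0, 0.01, 255]]]}}

```text
clock: 6.05
tool_pos: [0.5912, -0.1001, 0.0934]
ee_rot: [[0.575, 0.818, 0.001], [0.818, -0.575, -0.0], [0.0, 0.001, -1.0]]
ft_force: [5.1, -1.1, 4.4]
gripper_width: 0.0636
```

```bash
python3 rd.py 1
```

```text
t 6.05 F [ 5.07 -1.1   4.42] M [-0.2701 -0.8126  0.2987] Maxis 0.3002 tau6 -0.0273 q6 0.403 p [ 0.5912 -0.1001  0.0934] w 0.0636 tilt [ 0.0013 -0.0004]
 sd Mz 0.0 tau6 0.0 q6 0.0 Mz list [0.299] tau6 [-0.027]
```

Call:
{"fn": "send_rows", "kwargs": {"series": [[[0, 0, 0, 0, 0, 0.005, 255], [0, 0, 0, 0, 0, 0.01, 255]]]}}

```text
clock: 6.3
tool_pos: [0.5913, -0.1001, 0.0934]
ee_rot: [[0.601, 0.799, 0.001], [0.799, -0.601, -0.0], [0.0, 0.001, -1.0]]
ft_force: [5.8, -1.8, 3.4]
gripper_width: 0.0636
```

```bash
python3 rd.py 1
```

```text
t 6.3 F [ 5.75 -1.76  3.39] M [-0.2709 -0.8826  0.2928] Maxis 0.2948 tau6 -0.0288 q6 0.4344 p [ 0.5913 -0.1001  0.0934] w 0.0636 tilt [ 0.0014 -0.0004]
 sd Mz 0.0 tau6 0.0 q6 0.0 Mz list [0.293] tau6 [-0.029]
```

Call:
{"fn": "send_rows", "kwargs": {"series": [[[0, 0, 0, 0, 0, 0.005, 255], [0, 0, 0, 0, 0, 0.01, 255]]]}}

```text
clock: 6.55
tool_pos: [0.5913, -0.1002, 0.0934]
ee_rot: [[0.626, 0.78, 0.001], [0.78, -0.626, -0.0], [0.001, 0.001, -1.0]]
ft_force: [5.9, -1.5, 3.9]
gripper_width: 0.0636
```

```bash
python3 rd.py 1
```

```text
t 6.55 F [ 5.95 -1.54  3.86] M [-0.2535 -0.9286  0.3123] Maxis 0.3142 tau6 -0.0286 q6 0.4658 p [ 0.5913 -0.1002  0.0934] w 0.0636 tilt [ 0.0014 -0.0004]
 sd Mz 0.0 tau6 0.0 q6 0.0 Mz list [0.312] tau6 [-0.029]
```

Call:
{"fn": "send_rows", "kwargs": {"series": [[[0, 0, 0, 0, 0, 0.005, 255], [0, 0, 0, 0, 0, 0.01, 255]]]}}

```text
clock: 6.8
tool_pos: [0.5913, -0.1002, 0.0934]
ee_rot: [[0.65, 0.76, 0.001], [0.76, -0.65, -0.0], [0.001, 0.001, -1.0]]
ft_force: [5.9, -1.9, 4.2]
gripper_width: 0.0635
```

```bash
python3 rd.py 1
```

```text
t 6.8 F [ 5.89 -1.93  4.19] M [-0.3062 -0.9861  0.2769] Maxis 0.2794 tau6 -0.0286 q6 0.4973 p [ 0.5913 -0.1002  0.0934] w 0.0635 tilt [ 0.0015 -0.0004]
 sd Mz 0.0 tau6 0.0 q6 0.0 Mz list [0.277] tau6 [-0.029]
```

Call:
{"fn": "send_rows", "kwargs": {"series": [[[0, 0, 0, 0, 0, 0.005, 255], [0, 0, 0, 0, 0, 0.01, 255]]]}}

```text
clock: 7.05
tool_pos: [0.5913, -0.1002, 0.0935]
ee_rot: [[0.673, 0.739, 0.002], [0.739, -0.673, -0.001], [0.001, 0.001, -1.0]]
ft_force: [7.3, -2.6, 3.9]
gripper_width: 0.0634
```

```bash
python3 rd.py 1
```

```text
t 7.05 F [ 7.28 -2.61  3.92] M [-0.2448 -1.0167  0.2091] Maxis 0.2123 tau6 -0.0286 q6 0.5287 p [ 0.5913 -0.1002  0.0935] w 0.0634 tilt [ 0.0015 -0.0005]
 sd Mz 0.0 tau6 0.0 q6 0.0 Mz list [0.209] tau6 [-0.029]
```

Call:
{"fn": "send_rows", "kwargs": {"series": [[[0, 0, 0, 0, 0, 0.005, 255], [0, 0, 0, 0, 0, 0.01, 255]]]}}

```text
clock: 7.3
tool_pos: [0.5913, -0.1002, 0.0934]
ee_rot: [[0.696, 0.718, 0.002], [0.718, -0.696, -0.001], [0.001, 0.001, -1.0]]
ft_force: [5.8, -1.6, 4.0]
gripper_width: 0.0637
```

```bash
python3 rd.py 1
```

```text
t 7.3 F [ 5.82 -1.62  4.  ] M [-0.3129 -1.029   0.3169] Maxis 0.3193 tau6 -0.0285 q6 0.5601 p [ 0.5913 -0.1002  0.0934] w 0.0637 tilt [ 0.0015 -0.0005]
 sd Mz 0.0 tau6 0.0 q6 0.0 Mz list [0.317] tau6 [-0.029]
```

Call:
{"fn": "send_rows", "kwargs": {"series": [[[0, 0, 0, 0, 0, 0.005, 255], [0, 0, 0, 0, 0, 0.01, 255]]]}}

```text
clock: 7.55
tool_pos: [0.5913, -0.1002, 0.0934]
ee_rot: [[0.719, 0.695, 0.002], [0.695, -0.719, -0.001], [0.001, 0.001, -1.0]]
ft_force: [6.9, -2.8, 2.6]
gripper_width: 0.0638
```

```bash
python3 rd.py 1
```

```text
t 7.55 F [ 6.88 -2.79  2.59] M [-0.3116 -1.0597  0.2438] Maxis 0.2473 tau6 -0.0285 q6 0.5915 p [ 0.5913 -0.1002  0.0934] w 0.0638 tilt [ 0.0015 -0.0005]
 sd Mz 0.0 tau6 0.0 q6 0.0 Mz list [0.244] tau6 [-0.028]
```

Call:
{"fn": "send_rows", "kwargs": {"series": [[[0, 0, 0, 0, 0, 0.005, 255], [0, 0, 0, 0, 0, 0.01, 255]]]}}

```text
clock: 7.8
tool_pos: [0.5913, -0.1002, 0.0934]
ee_rot: [[0.74, 0.673, 0.002], [0.673, -0.74, -0.001], [0.001, 0.001, -1.0]]
ft_force: [8.0, -2.3, 3.6]
gripper_width: 0.0637
```

```bash
python3 rd.py 2
```

```text
t 7.85 F [ 7.43 -2.2   3.78] M [-0.3185 -0.9928  0.2652] Maxis 0.2682 tau6 -0.0083 q6 0.6233 p [ 0.5913 -0.1002  0.0934] w 0.0636 tilt [ 0.0016 -0.0006]
 sd Mz 0.029 tau6 0.0201 q6 0.00044 Mz list [0.294 0.236] tau6 [-0.028  0.012]
```

Call:
{"fn": "send_rows", "kwargs": {"series": [[[0, 0, 0, 0, 0, 0.005, 255], [0, 0, 0, 0, 0, 0.01, 255]]]}}

```text
clock: 8.1
tool_pos: [0.5914, -0.1003, 0.0934]
ee_rot: [[0.761, 0.649, 0.002], [0.649, -0.761, -0.001], [0.001, 0.002, -1.0]]
ft_force: [6.3, -2.4, 3.6]
gripper_width: 0.0632
```

```bash
python3 rd.py 1
```

```text
t 8.1 F [ 6.32 -2.42  3.64] M [-0.3679 -1.0678  0.2977] Maxis 0.3008 tau6 -0.0339 q6 0.6543 p [ 0.5914 -0.1003  0.0934] w 0.0632 tilt [ 0.0016 -0.0006]
 sd Mz 0.0 tau6 0.0 q6 0.0 Mz list [0.298] tau6 [-0.034]
```

Call:
{"fn": "send_rows", "kwargs": {"series": [[[0, 0, 0, 0, 0, 0.005, 255], [0, 0, 0, 0, 0, 0.01, 255]]]}}

```text
clock: 8.35
tool_pos: [0.5914, -0.1002, 0.0934]
ee_rot: [[0.781, 0.625, 0.002], [0.625, -0.781, -0.001], [0.001, 0.001, -1.0]]
ft_force: [7.0, -3.7, 3.7]
gripper_width: 0.0633
```

```bash
python3 rd.py 1
```

```text
t 8.35 F [ 7.   -3.72  3.68] M [-0.3954 -1.1186  0.2624] Maxis 0.2664 tau6 -0.0285 q6 0.6857 p [ 0.5914 -0.1002  0.0934] w 0.0633 tilt [ 0.0016 -0.0006]
 sd Mz 0.0 tau6 0.0 q6 0.0 Mz list [0.262] tau6 [-0.029]
```

Call:
{"fn": "send_rows", "kwargs": {"series": [[[0, 0, 0, 0, 0, 0.005, 255], [0, 0, 0, 0, 0, 0.01, 255]]]}}

```text
clock: 8.6
tool_pos: [0.5914, -0.1003, 0.0934]
ee_rot: [[0.8, 0.6, 0.002], [0.6, -0.8, -0.001], [0.001, 0.001, -1.0]]
ft_force: [6.7, -2.7, 2.9]
gripper_width: 0.0633
```

```bash
python3 rd.py 1
```

```text
t 8.6 F [ 6.71 -2.68  2.91] M [-0.4699 -1.1008  0.3134] Maxis 0.3169 tau6 -0.0284 q6 0.7172 p [ 0.5914 -0.1003  0.0934] w 0.0633 tilt [ 0.0016 -0.0006]
 sd Mz 0.0 tau6 0.0 q6 0.0 Mz list [0.313] tau6 [-0.028]
```

Call:
{"fn": "send_rows", "kwargs": {"series": [[[0, 0, 0, 0, 0, 0.005, 255], [0, 0, 0, 0, 0, 0.01, 255]]]}}

```text
clock: 8.85
tool_pos: [0.5914, -0.1003, 0.0934]
ee_rot: [[0.819, 0.574, 0.002], [0.574, -0.819, -0.001], [0.001, 0.002, -1.0]]
ft_force: [7.3, -3.2, 3.9]
gripper_width: 0.0635
```

```bash
python3 rd.py 1
```

```text
t 8.85 F [ 7.3  -3.18  3.89] M [-0.405  -1.1437  0.2565] Maxis 0.2606 tau6 -0.0307 q6 0.7486 p [ 0.5914 -0.1003  0.0934] w 0.0635 tilt [ 0.0017 -0.0007]
 sd Mz 0.0 tau6 0.0 q6 0.0 Mz list [0.256] tau6 [-0.031]
```

Call:
{"fn": "send_rows", "kwargs": {"series": [[[0, 0, 0, 0, 0, 0.005, 255], [0, 0, 0, 0, 0, 0.01, 255]]]}}

```text
clock: 9.1
tool_pos: [0.5914, -0.1003, 0.0934]
ee_rot: [[0.836, 0.548, 0.002], [0.548, -0.836, -0.001], [0.001, 0.002, -1.0]]
ft_force: [7.2, -2.8, 3.1]
gripper_width: 0.0632
```

```bash
python3 rd.py 1
```

```text
t 9.1 F [ 7.19 -2.83  3.06] M [-0.4268 -1.0966  0.2552] Maxis 0.2591 tau6 -0.0285 q6 0.78 p [ 0.5914 -0.1003  0.0934] w 0.0632 tilt [ 0.0018 -0.0007]
 sd Mz 0.0 tau6 0.0 q6 0.0 Mz list [0.255] tau6 [-0.028]
```

Call:
{"fn": "send_rows", "kwargs": {"series": [[[0, 0, 0, 0, 0, 0.005, 255], [0, 0, 0, 0, 0, 0.01, 255]]]}}

```text
clock: 9.35
tool_pos: [0.5914, -0.1003, 0.0934]
ee_rot: [[0.853, 0.522, 0.002], [0.522, -0.853, -0.001], [0.001, 0.002, -1.0]]
ft_force: [8.2, -3.2, 3.8]
gripper_width: 0.0635
```

```bash
python3 rd.py 1
```

```text
t 9.35 F [ 8.24 -3.23  3.81] M [-0.4335 -1.1568  0.3166] Maxis 0.3213 tau6 -0.0282 q6 0.8114 p [ 0.5914 -0.1003  0.0934] w 0.0635 tilt [ 0.0017 -0.0007]
 sd Mz 0.0 tau6 0.0 q6 0.0 Mz list [0.317] tau6 [-0.028]
```

Call:
{"fn": "send_rows", "kwargs": {"series": [[[0, 0, 0, 0, 0, 0.005, 255], [0, 0, 0, 0, 0, 0.01, 255]]]}}

```text
clock: 9.6
tool_pos: [0.5914, -0.1003, 0.0934]
ee_rot: [[0.869, 0.495, 0.002], [0.495, -0.869, -0.001], [0.001, 0.001, -1.0]]
ft_force: [8.1, -3.0, 3.1]
gripper_width: 0.0631
```

```bash
python3 rd.py 1
```

```text
t 9.6 F [ 8.08 -3.01  3.07] M [-0.4367 -1.157   0.2716] Maxis 0.2761 tau6 -0.0284 q6 0.8428 p [ 0.5914 -0.1003  0.0934] w 0.0631 tilt [ 0.0018 -0.0007]
 sd Mz 0.0 tau6 0.0 q6 0.0 Mz list [0.272] tau6 [-0.028]
```

Call:
{"fn": "send_rows", "kwargs": {"series": [[[0, 0, 0, 0, 0, 0.005, 255], [0, 0, 0, 0, 0, 0.01, 255]]]}}

```text
clock: 9.85
tool_pos: [0.5914, -0.1004, 0.0934]
ee_rot: [[0.884, 0.467, 0.002], [0.467, -0.884, -0.001], [0.001, 0.002, -1.0]]
ft_force: [7.9, -2.9, 3.4]
gripper_width: 0.0635
```

```bash
python3 rd.py 1
```

```text
t 9.85 F [ 7.95 -2.93  3.43] M [-0.4734 -1.2144  0.282 ] Maxis 0.2866 tau6 -0.0284 q6 0.8742 p [ 0.5914 -0.1004  0.0934] w 0.0635 tilt [ 0.0018 -0.0008]
 sd Mz 0.0 tau6 0.0 q6 0.0 Mz list [0.282] tau6 [-0.028]
```

Call:
{"fn": "send_rows", "kwargs": {"series": [[[0, 0, 0, 0, 0, 0.005, 255], [0, 0, 0, 0, 0, 0.01, 255]]]}}

```text
clock: 10.1
tool_pos: [0.5914, -0.1004, 0.0934]
ee_rot: [[0.898, 0.439, 0.002], [0.439, -0.898, -0.001], [0.001, 0.002, -1.0]]
ft_force: [7.8, -3.4, 3.8]
gripper_width: 0.0637
```

```bash
python3 rd.py 1
```

```text
t 10.1 F [ 7.83 -3.45  3.82] M [-0.5107 -1.2143  0.2863] Maxis 0.2912 tau6 -0.0284 q6 0.9056 p [ 0.5914 -0.1004  0.0934] w 0.0637 tilt [ 0.0018 -0.0008]
 sd Mz 0.0 tau6 0.0 q6 0.0 Mz list [0.286] tau6 [-0.028]
```

Call:
{"fn": "send_rows", "kwargs": {"series": [[[0, 0, 0, 0, 0, 0.005, 255], [0, 0, 0, 0, 0, 0.01, 255]]]}}

```text
clock: 10.35
tool_pos: [0.5914, -0.1004, 0.0934]
ee_rot: [[0.912, 0.411, 0.002], [0.411, -0.912, -0.001], [0.001, 0.001, -1.0]]
ft_force: [8.0, -4.0, 3.2]
gripper_width: 0.0634
```

```bash
python3 rd.py 1
```

```text
t 10.35 F [ 7.98 -4.02  3.18] M [-0.5211 -1.2128  0.2904] Maxis 0.2959 tau6 -0.0284 q6 0.9371 p [ 0.5914 -0.1004  0.0934] w 0.0634 tilt [ 0.0018 -0.0008]
 sd Mz 0.0 tau6 0.0 q6 0.0 Mz list [0.29] tau6 [-0.028]
```

Call:
{"fn": "send_rows", "kwargs": {"series": [[[0, 0, 0, 0, 0, 0.005, 255], [0, 0, 0, 0, 0, 0.01, 255]]]}}

```text
clock: 10.6
tool_pos: [0.5914, -0.1004, 0.0934]
ee_rot: [[0.924, 0.382, 0.002], [0.382, -0.924, -0.001], [0.001, 0.002, -1.0]]
ft_force: [8.0, -3.7, 3.4]
gripper_width: 0.0634
```

```bash
python3 rd.py 1
```

```text
t 10.6 F [ 7.95 -3.67  3.42] M [-0.5282 -1.2681  0.3204] Maxis 0.3256 tau6 -0.0284 q6 0.9685 p [ 0.5914 -0.1004  0.0934] w 0.0634 tilt [ 0.0019 -0.0009]
 sd Mz 0.0 tau6 0.0 q6 0.0 Mz list [0.32] tau6 [-0.028]
```

Call:
{"fn": "send_rows", "kwargs": {"series": [[[0, 0, 0, 0, 0, 0.005, 255], [0, 0, 0, 0, 0, 0.01, 255]]]}}

```text
clock: 10.85
tool_pos: [0.5915, -0.1004, 0.0935]
ee_rot: [[0.936, 0.353, 0.002], [0.353, -0.936, -0.001], [0.001, 0.001, -1.0]]
ft_force: [8.4, -4.0, 2.7]
gripper_width: 0.0637
```

```bash
python3 rd.py 1
```

```text
t 10.85 F [ 8.38 -4.02  2.65] M [-0.5609 -1.1835  0.2479] Maxis 0.2536 tau6 -0.0285 q6 0.9999 p [ 0.5915 -0.1004  0.0935] w 0.0637 tilt [ 0.0019 -0.0009]
 sd Mz 0.0 tau6 0.0 q6 0.0 Mz list [0.248] tau6 [-0.029]
```

Call:
{"fn": "send_rows", "kwargs": {"series": [[[0, 0, 0, 0, 0, 0.005, 255], [0, 0, 0, 0, 0, 0.01, 255]]]}}

```text
clock: 11.1
tool_pos: [0.5915, -0.1005, 0.0934]
ee_rot: [[0.946, 0.323, 0.002], [0.323, -0.946, -0.001], [0.002, 0.002, -1.0]]
ft_force: [8.3, -4.2, 3.2]
gripper_width: 0.0633
```

```bash
python3 rd.py 1
```

```text
t 11.1 F [ 8.32 -4.17  3.21] M [-0.6047 -1.2408  0.2948] Maxis 0.3008 tau6 -0.0286 q6 1.0313 p [ 0.5915 -0.1005  0.0934] w 0.0633 tilt [ 0.0019 -0.0009]
 sd Mz 0.0 tau6 0.0 q6 0.0 Mz list [0.295] tau6 [-0.029]
```

Call:
{"fn": "send_rows", "kwargs": {"series": [[[0, 0, 0, 0, 0, 0.005, 255], [0, 0, 0, 0, 0, 0.01, 255]]]}}

```text
clock: 11.35
tool_pos: [0.5914, -0.1005, 0.0934]
ee_rot: [[0.956, 0.293, 0.002], [0.293, -0.956, -0.001], [0.002, 0.001, -1.0]]
ft_force: [8.2, -4.6, 2.6]
gripper_width: 0.0632
```

```bash
python3 rd.py 1
```

```text
t 11.35 F [ 8.23 -4.6   2.62] M [-0.5638 -1.258   0.2941] Maxis 0.3005 tau6 -0.0283 q6 1.0627 p [ 0.5914 -0.1005  0.0934] w 0.0632 tilt [ 0.0019 -0.001 ]
 sd Mz 0.0 tau6 0.0 q6 0.0 Mz list [0.294] tau6 [-0.028]
```

Call:
{"fn": "send_rows", "kwargs": {"series": [[[0, 0, 0, 0, 0, 0.005, 255], [0, 0, 0, 0, 0, 0.01, 255]]]}}

```text
clock: 11.6
tool_pos: [0.5915, -0.1005, 0.0934]
ee_rot: [[0.965, 0.263, 0.002], [0.263, -0.965, -0.001], [0.002, 0.001, -1.0]]
ft_force: [7.5, -4.6, 2.8]
gripper_width: 0.0635
```

```bash
python3 rd.py 1
```

```text
t 11.6 F [ 7.5  -4.64  2.84] M [-0.603  -1.2475  0.324 ] Maxis 0.33 tau6 -0.0041 q6 1.0941 p [ 0.5915 -0.1005  0.0934] w 0.0635 tilt [ 0.0019 -0.001 ]
 sd Mz 0.0 tau6 0.0 q6 0.0 Mz list [0.324] tau6 [-0.004]
```

Call:
{"fn": "send_rows", "kwargs": {"series": [[[0, 0, 0, 0, 0, 0.005, 255], [0, 0, 0, 0, 0, 0.01, 255]]]}}

```text
clock: 11.85
tool_pos: [0.5915, -0.1005, 0.0934]
ee_rot: [[0.973, 0.233, 0.002], [0.233, -0.973, -0.001], [0.002, 0.002, -1.0]]
ft_force: [7.4, -4.4, 2.8]
gripper_width: 0.0633
```

```bash
python3 rd.py 1
```

```text
t 11.85 F [ 7.36 -4.41  2.76] M [-0.7159 -1.3069  0.36  ] Maxis 0.3659 tau6 0.0213 q6 1.1255 p [ 0.5915 -0.1005  0.0934] w 0.0633 tilt [ 0.002  -0.0011]
 sd Mz 0.0 tau6 0.0 q6 0.0 Mz list [0.36] tau6 [0.021]
```

Call:
{"fn": "send_rows", "kwargs": {"series": [[[0, 0, 0, 0, 0, 0.005, 255], [0, 0, 0, 0, 0, 0.01, 255]]]}}

```text
clock: 12.1
tool_pos: [0.5915, -0.1005, 0.0934]
ee_rot: [[0.979, 0.202, 0.002], [0.202, -0.979, -0.001], [0.002, 0.001, -1.0]]
ft_force: [8.6, -5.6, 3.4]
gripper_width: 0.0637
```

```bash
python3 rd.py 1
```

```text
t 12.1 F [ 8.63 -5.56  3.36] M [-0.667  -1.3384  0.3383] Maxis 0.3453 tau6 0.0474 q6 1.1569 p [ 0.5915 -0.1005  0.0934] w 0.0637 tilt [ 0.002  -0.0011]
 sd Mz 0.0 tau6 0.0 q6 0.0 Mz list [0.338] tau6 [0.047]
```

Call:
{"fn": "send_rows", "kwargs": {"series": [[[0, 0, 0, 0, 0, 0.005, 255], [0, 0, 0, 0, 0, 0.01, 255]]]}}

```text
clock: 12.35
tool_pos: [0.5915, -0.1005, 0.0934]
ee_rot: [[0.985, 0.171, 0.002], [0.171, -0.985, -0.001], [0.002, 0.001, -1.0]]
ft_force: [8.0, -5.2, 2.5]
gripper_width: 0.0632
```

```bash
python3 rd.py 1
```

```text
t 12.35 F [ 7.98 -5.23  2.49] M [-0.7545 -1.3728  0.418 ] Maxis 0.4251 tau6 0.0739 q6 1.1883 p [ 0.5915 -0.1005  0.0934] w 0.0632 tilt [ 0.002  -0.0011]
 sd Mz 0.0 tau6 0.0 q6 0.0 Mz list [0.418] tau6 [0.074]
```

Call:
{"fn": "send_rows", "kwargs": {"series": [[[0, 0, 0, 0, 0, 0.005, 255], [0, 0, 0, 0, 0, 0.01, 255]]]}}

```text
clock: 12.6
tool_pos: [0.5915, -0.1005, 0.0935]
ee_rot: [[0.99, 0.14, 0.002], [0.14, -0.99, -0.001], [0.002, 0.001, -1.0]]
ft_force: [7.7, -5.7, 2.2]
gripper_width: 0.0635
```

```bash
python3 rd.py 1;  python3 - <<'E'
from cell import *; from h import *
c=read_camera("wrist")
cv2.imwrite("pics/wrist5.png",c["image"][:,:,::-1])
a=cv2.imread("pics/wrist4.png");b=cv2.imread("pics/wrist5.png");a3=cv2.imread("pics/wrist3.png")
z=[cv2.resize(i[220:370,220:420],None,fx=4,fy=4,interpolation=cv2.INTER_CUBIC)[:,400:] for i in (a,b)]
cv2.imwrite("pics/cmp45.png",np.hstack(z))
E
```

```text
t 12.6 F [ 7.66 -5.71  2.22] M [-0.7774 -1.3654  0.4058] Maxis 0.4127 tau6 0.1005 q6 1.2197 p [ 0.5915 -0.1005  0.0935] w 0.0635 tilt [ 0.002  -0.0012]
 sd Mz 0.0 tau6 0.0 q6 0.0 Mz list [0.406] tau6 [0.1]
```

View pics/cmp45.png

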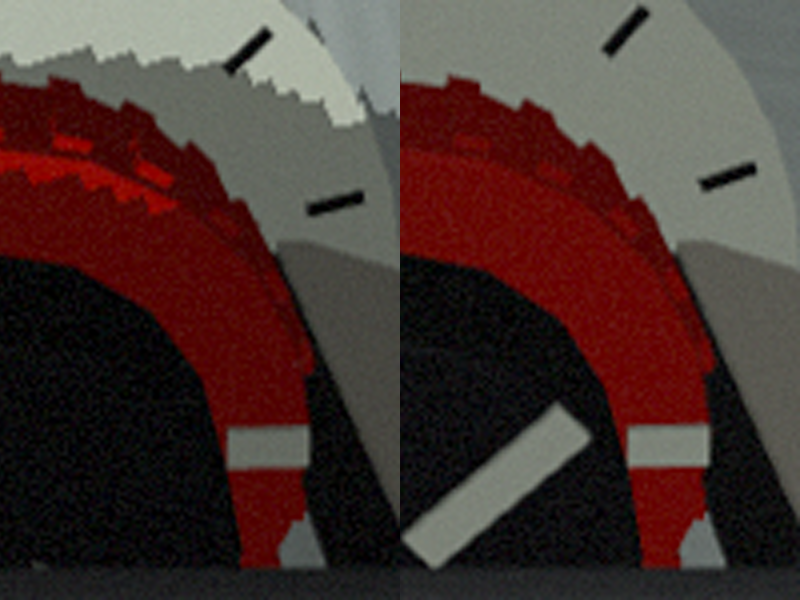

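Call:
{"fn": "send_rows", "kwargs": {"series": [[[0, 0, 0, 0, 0, 0.005, 255]]]}}

```text
clock: 12.78
tool_pos: [0.5915, -0.1006, 0.0935]
ee_rot: [[0.992, 0.125, 0.002], [0.125, -0.992, -0.001], [0.002, 0.001, -1.0]]
ft_force: [8.7, -5.5, 2.6]
gripper_width: 0.0633
```

```bash
python3 rd.py 4
```

```text
t 12.925 F [ 8.52 -5.2   2.5 ] M [-0.7873 -1.3706  0.2982] Maxis 0.3056 tau6 0.2063 q6 1.2355 p [ 0.5915 -0.1006  0.0934] w 0.0635 tilt [ 0.002  -0.0012]
 sd Mz 0.116 tau6 0.1807 q6 0.00043 Mz list [0.436 0.39  0.176 0.191] tau6 [-0.01   0.108  0.474  0.254]
```

Ring mark stays fixed relative to the fingers (no notable slip) and the moving torque is about 0.147 above the free value. Releasing.

Call:
{"fn": "send_rows", "kwargs": {"series": [[[0, 0, 0, 0, 0, 0, 0], [0, 0, 0, 0, 0, 0, 0], [0, 0, 0, 0, 0, 0, 0], [0, 0, 0, 0, 0, 0, 0]]]}}

```text
clock: 13.42
tool_pos: [0.5906, -0.0999, 0.093]
ee_rot: [[0.992, 0.126, -0.0], [0.126, -0.992, 0.0], [-0.0, -0.0, -1.0]]
ft_force: [-0.3, -0.7, 0.1]
gripper_width: 0.0926
```

```bash
python3 rd.py 2
```

```text
t 13.475 F [ 0.12 -0.24 -0.35] M [-0.0465 -0.0157 -0.0364] Maxis -0.0361 tau6 0.0059 q6 1.2342 p [ 0.5907 -0.0999  0.093 ] w 0.0926 tilt [-0.0002  0.0001]
 sd Mz 0.021 tau6 0.0008 q6 1e-05 Mz list [-0.058 -0.015] tau6 [0.007 0.005]
```

Call:
{"fn": "send_rows", "kwargs": {"series": [[[0, 0, -0.06, 0, 0, 0, 0], [0, 0, -0.14, 0, 0, 0, 0], [-0.02, 0, -0.21, 0, 0, 0, 0], [-0.04, 0, -0.22, 0, 0, 0, 0], [-0.04, 0, -0.22, 0, 0, 0, 0]]]}}

```text
clock: 14.1
tool_pos: [0.5705, -0.1026, 0.2029]
ee_rot: [[0.992, 0.126, 0.0], [0.126, -0.992, -0.0], [0.0, 0.0, -1.0]]
ft_force: [-0.1, 0.3, -1.1]
gripper_width: 0.0929
```

Run:
```python
from cell import *; from h import *
import pickle
read_camera("wrist");c=read_camera("wrist");s=state();brief(s)
pickle.dump(c,open("w6.pkl","wb"));cv2.imwrite("pics/wrist6.png",c["image"][:,:,::-1])
c2=pickle.load(open("w2.pkl","rb"))
out=[]
for cc,h in ((c2,.134),(c,.134)):
    # rectify top-down at plane: build map world->pixel, 8 px/mm region +-37mm
    g=np.linspace(-.045,.045,400)
    for hh in (.124,.144):
        X,Y=np.meshgrid(g+.5915,g[::-1]-.1003)
        P=np.stack([X,Y,np.full_like(X,hh)],-1).reshape(-1,3)
        q=(P-np.array(cc["position"]))@np.array(cc["rotation"])
        u=(q[:,0]/q[:,2]*cc["fx"]+cc["cx"]).reshape(X.shape).astype(np.float32);v=(q[:,1]/q[:,2]*cc["fy"]+cc["cy"]).reshape(X.shape).astype(np.float32)
        out.append(cv2.remap(cc["image"][:,:,::-1].copy(),u,v,cv2.INTER_CUBIC))
img=np.vstack([np.hstack(out[:2]),np.hstack(out[2:])])
cv2.imwrite("pics/rect.png",cv2.resize(img,(600,600)))
np.save("rect.npy",np.array(out))
```

```text
t 14.2 p [0.5706, -0.1024, 0.2018] yaw 0.1263 tilt [-0.0014, 0.0003] F [-0.36, 0.94, 0.21] M [0.006, 0.015, -0.035] w 0.0929 q6 1.223
```

View pics/rect.png

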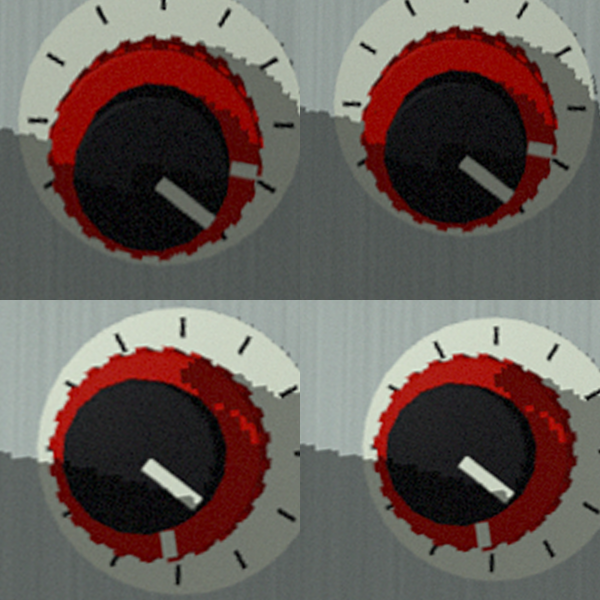

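View pics/wrist6.png

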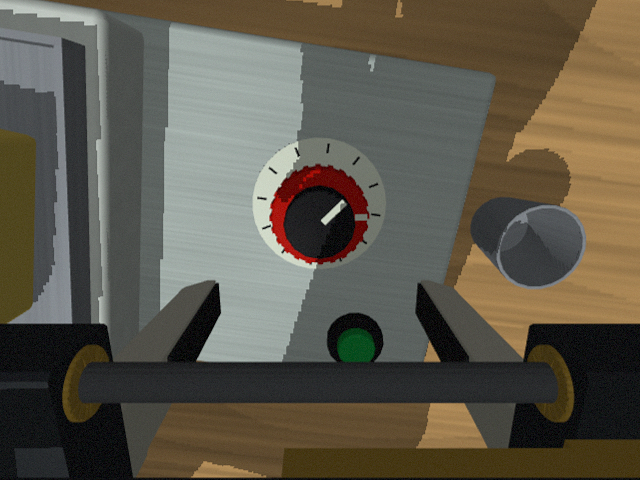

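Run:
```python
from h import *
import pickle
for f in ("w1.pkl","w2.pkl","w6.pkl"):
    c=pickle.load(open(f,"rb"));W=w(c);im=c["image"].astype(int)
    B=(abs(W[...,0]-.486)<.03)&(abs(W[...,1]+.142)<.03)
    g=B&(im[...,1]>im[...,0]+25)&(im[...,1]>im[...,2]+15)
    k=B&(im.sum(-1)<75)&(W[...,2]<.115)
    for n,m in (("green",g),("black",k)):
        if m.sum()>10:
            q=W[m];top=q[:,2];print(f,n,m.sum(),"z pct",np.percentile(top,[2,25,50,75,98]).round(4),"centre",cv2.minEnclosingCircle(q[:,:2].astype(np.float32)),np.median(q[:,:2],0).round(4))
c=pickle.load(open("w1.pkl","rb"));W=w(c)
for u in range(212,282,4): print(u,W[227,u].round(4),c["image"][227,u])
```

```text
w1.pkl green 794 z pct [0.0958 0.1049 0.1059 0.1066 0.1077] centre ((0.48767009377479553, -0.1427525281906128), 0.015559601597487926) [ 0.489  -0.1421]
w1.pkl black 722 z pct [0.089  0.0954 0.0961 0.0968 0.1058] centre ((0.4888456463813782, -0.14221209287643433), 0.022082941606640816) [ 0.4961 -0.137 ]
w2.pkl black 440 z pct [0.0875 0.0926 0.0954 0.0962 0.0973] centre ((0.488494873046875, -0.14343370497226715), 0.022689741104841232) [ 0.4915 -0.1291]
w6.pkl green 1088 z pct [0.0973 0.105  0.106  0.1065 0.1075] centre ((0.48603373765945435, -0.14622582495212555), 0.017982715740799904) [ 0.4914 -0.1434]
w6.pkl black 1214 z pct [0.089  0.0953 0.0961 0.0966 0.1017] centre ((0.48502543568611145, -0.1466006338596344), 0.0266663059592247) [ 0.4996 -0.1393]
212 [ 0.4526 -0.14    0.0829] [89 95 92]
216 [ 0.4571 -0.1405  0.0842] [ 94 100  99]
220 [ 0.4608 -0.1415  0.0834] [88 97 94]
224 [ 0.4685 -0.1398  0.0956] [ 9 10 14]
228 [ 0.4755 -0.1384  0.1063] [ 2 65 26]
232 [ 0.4789 -0.1395  0.1047] [ 8 72 30]
236 [ 0.4829 -0.1401  0.1054] [ 9 75 30]
240 [ 0.4869 -0.1407  0.1062] [10 74 32]
244 [ 0.491  -0.1412  0.1075] [ 0 75 27]
248 [ 0.4943 -0.1424  0.1054] [ 6 75 29]
252 [ 0.4982 -0.143   0.1062] [20 78 34]
256 [ 0.5016 -0.1442  0.1044] [17 70 32]
260 [ 0.5035 -0.147   0.0951] [ 7  5 15]
264 [ 0.5075 -0.1478  0.0954] [18 11 14]
268 [ 0.509  -0.1515  0.0826] [72 79 74]
272 [ 0.5132 -0.1521  0.0832] [87 90 92]
276 [ 0.5174 -0.1526  0.0846] [89 96 92]
280 [ 0.5214 -0.1535  0.0845] [ 92 100  94]
```

The ring mark turned about 1.24 rad: in the rectified views it goes from (245,170) to (168,545), about a ring centre near (158,150) before and (160,455) after. The dial line's end stays at (513,198) before and (512,196) after, so the dial did not turn. In the last wrist view the button is at (356,348). I'll close the fingers and go over the button.

Call:
{"fn": "send_rows", "kwargs": {"series": [[[-0.08, 0.03, 0, 0, 0, 0, 255], [-0.16, 0.05, 0, 0, 0, 0, 255], [-0.178, 0.059, 0, 0, 0, 0, 255], [-0.178, 0.059, 0.08, 0, 0, 0, 255], [-0.178, 0.059, 0.11, 0, 0, 0, 255]]], "grip_force": 20}}

```text
clock: 14.82
tool_pos: [0.4859, -0.1426, 0.1455]
ee_rot: [[0.992, 0.126, -0.003], [0.126, -0.992, 0.001], [-0.003, -0.002, -1.0]]
ft_force: [0.2, 0.3, 0.1]
gripper_width: 0.0479
```

Call:
{"fn": "send_rows", "kwargs": {"series": [[[0, 0, 0.02, 0, 0, 0, 255], [0, 0, 0.04, 0, 0, 0, 255], [0, 0, 0.05, 0, 0, 0, 255], [0, 0, 0.05, 0, 0, 0, 255]]]}}

```text
clock: 15.32
tool_pos: [0.4864, -0.143, 0.1232]
ee_rot: [[0.992, 0.126, -0.0], [0.126, -0.992, 0.0], [-0.0, -0.0, -1.0]]
ft_force: [-1.1, -0.6, -0.2]
gripper_width: 0.0073
```

Run:
```python
from cell import *; from h import *
c=read_camera("wrist");s=state();brief(s)
cv2.imwrite("pics/wrist7.png",c["image"][:,:,::-1])
c=read_camera("side");cv2.imwrite("pics/side7.png",cv2.resize(c["image"][180:300,260:420,::-1],None,fx=5,fy=5,interpolation=cv2.INTER_CUBIC))
```

```text
t 15.375 p [0.4865, -0.143, 0.1235] yaw 0.1266 tilt [0.0004, -0.0001] F [-0.93, 0.73, -0.72] M [-0.006, -0.035, 0.01] w 0.0038 q6 1.108
```

View pics/wrist7.png

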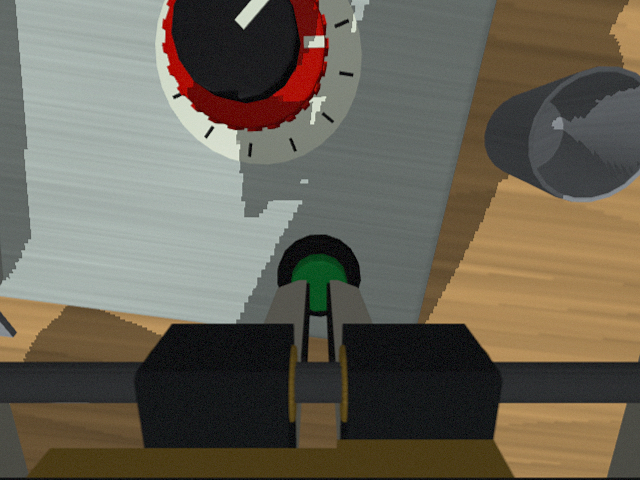

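View pics/side7.png

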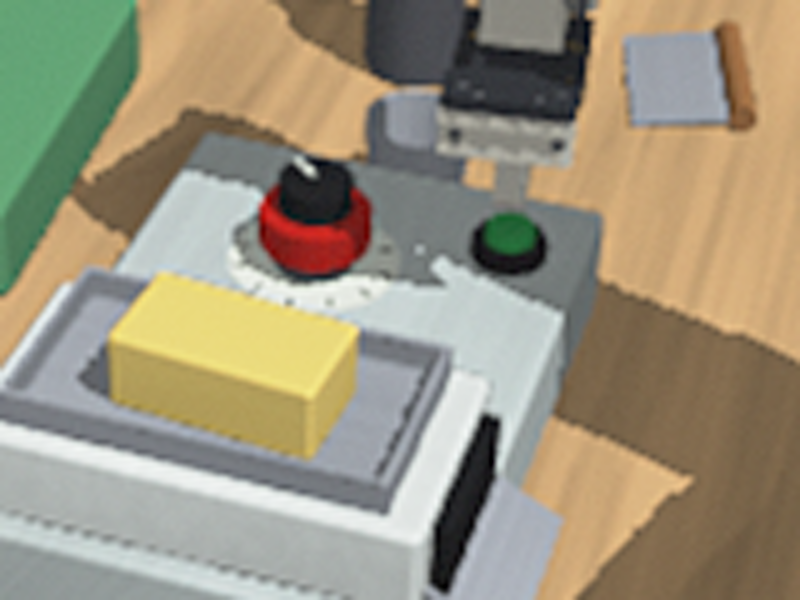

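Wrist view: closing fingertips lie over the green button (about (318,285)), and the tips are narrow enough to stay on it. Pressing in steps.

Call:
{"fn": "send_rows", "kwargs": {"series": [[[0, 0, 0.02, 0, 0, 0, 255], [0, 0, 0.034, 0, 0, 0, 255], [0, 0, 0.042, 0, 0, 0, 255], [0, 0, 0.048, 0, 0, 0, 255], [0, 0, 0.05, 0, 0, 0, 255]]]}}

```text
clock: 16.05
tool_pos: [0.4866, -0.143, 0.1007]
ee_rot: [[0.992, 0.126, 0.001], [0.126, -0.992, -0.0], [0.001, 0.0, -1.0]]
ft_force: [-15.4, 6.1, 35.6]
gripper_width: 0.0004
```

```bash
python3 rd.py 2
```

```text
t 16.1 F [-15.04   5.22  32.79] M [1.0591 2.9668 0.0245] Maxis -1.173 tau6 -0.0027 q6 1.1081 p [ 0.4866 -0.143   0.1007] w 0.0005 tilt [ 0.0009 -0.0003]
 sd Mz 0.028 tau6 0.0 q6 0.0 Mz list [ 0.053 -0.004] tau6 [-0.003 -0.003]
```

Run:
```python
from cell import *; from h import *
c=read_camera("side");cs=c;cv2.imwrite("pics/side8.png",cv2.resize(c["image"][200:260,320:400,::-1],None,fx=8,fy=8,interpolation=cv2.INTER_CUBIC))
c=read_camera("wrist");cv2.imwrite("pics/wrist8.png",c["image"][:,:,::-1])
import pickle
d=pickle.load(open("cams0.pkl","rb"))
for n,cc in (("side0",d["side"]),("side8",cs),("wrist8",c)):
    W=w(cc);im=cc["image"].astype(int);B=(abs(W[...,0]-.486)<.03)&(abs(W[...,1]+.142)<.03)
    g=B&(im[...,1]>im[...,0]+25)&(im[...,1]>im[...,2]+15)
    print(n,g.sum(),np.percentile(W[g][:,2],[5,25,50,75,95]).round(4),np.mean(np.nonzero(g),1))
print(state()["clock"])
```

```text
side0 74 [0.0972 0.1024 0.1065 0.1086 0.1102] [226.25675676 361.67567568]
side8 33 [0.0967 0.0983 0.1005 0.1016 0.1025] [228.24242424 361.84848485]
wrist8 555 [0.097  0.0984 0.0993 0.1001 0.1026] [280.7045045  318.36756757]
16.2
```

View pics/wrist8.png

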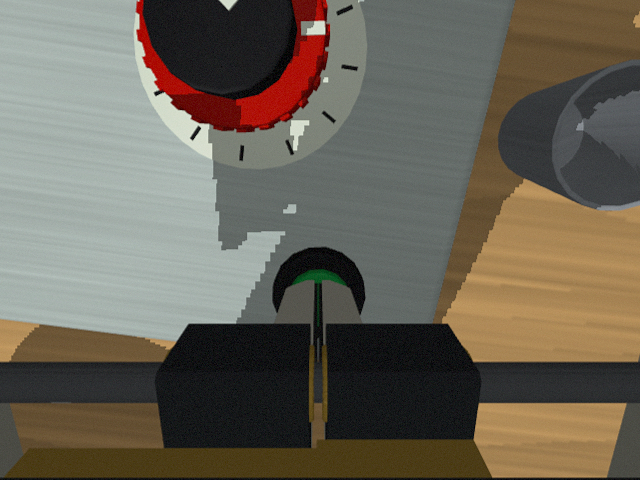

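View pics/side8.png

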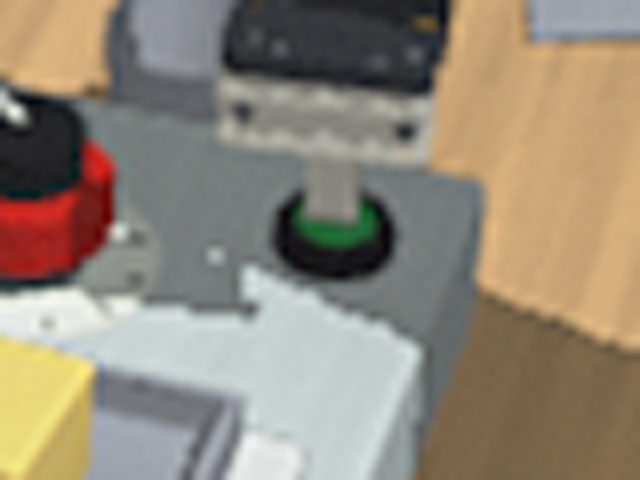

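Both cameras show the green cap about 6 mm lower (0.106 → 0.100) and level with the collar, with 33 N on it against the 5 N it needs, so it is fully down. Letting go straight up.

Call:
{"fn": "send_rows", "kwargs": {"series": [[[0, 0, -0.01, 0, 0, 0, 255], [0, 0, -0.04, 0, 0, 0, 255], [0, 0, -0.12, 0, 0, 0, 255], [0, 0, -0.24, 0, 0, 0, 255], [0, 0, -0.3, 0, 0, 0, 255]]]}}

```text
clock: 16.82
tool_pos: [0.4867, -0.1431, 0.252]
ee_rot: [[0.992, 0.126, 0.003], [0.126, -0.992, -0.001], [0.003, 0.002, -1.0]]
ft_force: [0.3, -0.4, -0.3]
gripper_width: 0.0003
```

Call:
{"fn": "send_rows", "kwargs": {"series": [[[-0.08, 0, 0, 0, 0, 0, 255], [-0.12, 0, 0, 0, 0, 0, 255], [-0.12, 0, 0, 0, 0, 0, 255]]]}}

```text
clock: 17.2
tool_pos: [0.4263, -0.1507, 0.249]
ee_rot: [[0.992, 0.125, 0.001], [0.125, -0.992, -0.001], [0.001, 0.001, -1.0]]
ft_force: [0.4, 0.4, -0.2]
gripper_width: 0.0005
```

Run:
```python
from cell import *; from h import *
import pickle
read_camera("wrist");c=read_camera("wrist");s=state();brief(s)
cv2.imwrite("pics/wrist9.png",c["image"][:,:,::-1]);pickle.dump(c,open("w9.pkl","wb"))
t=read_camera("top");cv2.imwrite("pics/top9.png",t["image"][:,:,::-1])
sd=read_camera("side");cv2.imwrite("pics/side9.png",sd["image"][:,:,::-1])
for n,cc in (("side9",sd),("wrist9",c)):
    W=w(cc);im=cc["image"].astype(int);B=(abs(W[...,0]-.486)<.03)&(abs(W[...,1]+.142)<.03)
    g=B&(im[...,1]>im[...,0]+25)&(im[...,1]>im[...,2]+15)
    print(n,g.sum(),np.percentile(W[g][:,2],[5,25,50,75,95]).round(4))
```

```text
t 17.3 p [0.4272, -0.1505, 0.2485] yaw 0.1263 tilt [0.0006, -0.0001] F [-0.19, 0.06, -0.81] M [0.013, 0.027, 0.05] w 0.0002 q6 1.049
side9 73 [0.0974 0.1019 0.1057 0.1073 0.11  ]
wrist9 1117 [0.1041 0.1055 0.1061 0.1066 0.1074]
```

View pics/wrist9.png

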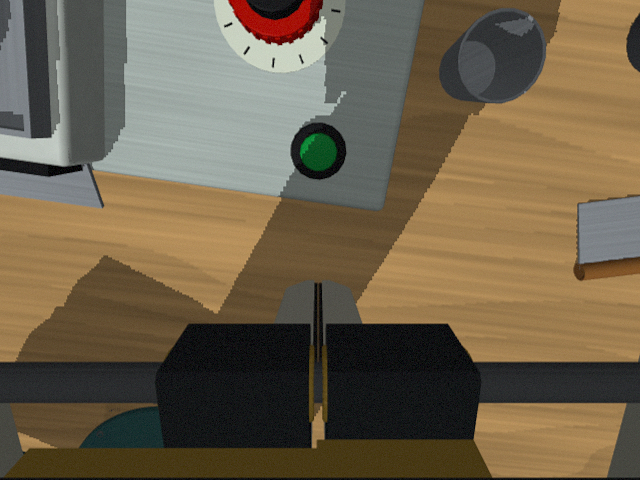

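View pics/side9.png

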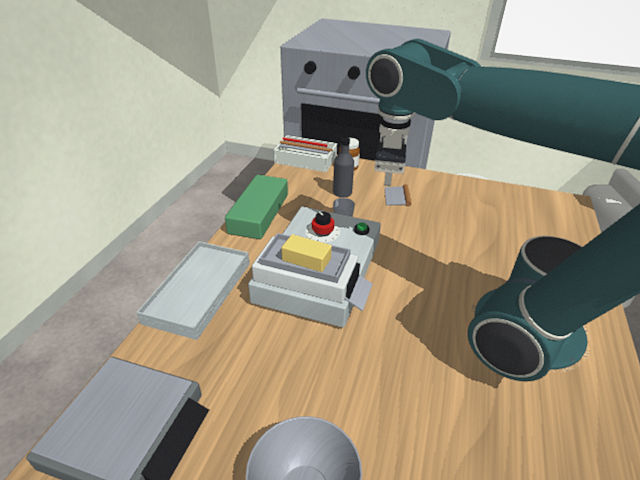

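Wrist and side views show the button back up at (318,151) and its old height, fingers free, and bystanders in place. One numeric check of the marks before handing in.

Run:
```python
from h import *
import pickle
res={}
for f in ("w2.pkl","w6.pkl"):
    c=pickle.load(open(f,"rb"));im=c["image"];hsv=cv2.cvtColor(im,cv2.COLOR_RGB2HSV);H,S,V=[hsv[...,i].astype(int) for i in range(3)]
    red=(((H<8)|(H>172))&(S>150)&(V>60)).astype(np.uint8)
    cn=max(cv2.findContours(red,cv2.RETR_EXTERNAL,cv2.CHAIN_APPROX_NONE)[0],key=cv2.contourArea)
    disc=np.zeros((480,640),np.uint8);cv2.fillPoly(disc,[cv2.convexHull(cn)],1)
    wh=((S<70)&(V>60)&(disc>0)).astype(np.uint8)
    n,lab,st,ce=cv2.connectedComponentsWithStats(wh)
    # deck center of ring from dial scale/ contact: use ring axis projected
    for i in range(1,n):
        if st[i,4]>25:
            vs,us=np.nonzero(lab==i)
            for h in (.124,.144):
                P=np.array([onplane(c,u,v,h)[:2] for u,v in zip(us,vs)]);m=P.mean(0)
                d=P-np.array([.593,-.1005]);far=P[np.argsort(-np.hypot(*d.T))[:8]].mean(0)
                print(f,i,st[i,4],ce[i].round(1),"h",h,"mean",m.round(4),"far",far.round(4))
    hull=cv2.convexHull(cn)[:,0];W=w(c)
    ok=(red>0)&(abs(W[...,2]-.1235)<.003);p=W[ok][:,:2].astype(np.float32);print(f,"ring centre",cv2.minEnclosingCircle(p))
```

```text
w2.pkl 18 89 [362.3 239.4] h 0.124 mean [ 0.6201 -0.1067] far [ 0.6235 -0.1097]
w2.pkl 18 89 [362.3 239.4] h 0.144 mean [ 0.6189 -0.1005] far [ 0.6221 -0.1025]
w2.pkl 20 220 [337.  258.6] h 0.124 mean [ 0.602  -0.1162] far [ 0.6094 -0.1223]
w2.pkl 20 220 [337.  258.6] h 0.144 mean [ 0.6024 -0.1091] far [ 0.6094 -0.1145]
w2.pkl ring centre ((0.5929319858551025, -0.10145851969718933), 0.033247895538806915)
w6.pkl 12 239 [333.3 211.9] h 0.124 mean [ 0.5981 -0.1105] far [ 0.6052 -0.1171]
w6.pkl 12 239 [333.3 211.9] h 0.144 mean [ 0.6024 -0.1092] far [ 0.6094 -0.1148]
w6.pkl 15 83 [361.3 217.1] h 0.124 mean [ 0.597  -0.1291] far [ 0.5948 -0.1335]
w6.pkl 15 83 [361.3 217.1] h 0.144 mean [ 0.6014 -0.1262] far [ 0.5997 -0.1302]
w6.pkl ring centre ((0.593329668045044, -0.10174079984426498), 0.03308015316724777)
```

```bash
python3 -c "
from cell import *
print(close_job())"
```

```text
the job is handed in; nothing more can be done
None
```

I tightened the red ring clockwise to snug, pressed the green start button fully down and released it, then handed the job in at about 17 s of the 64 s allowed. No verdict came back.

- **Ring:** It turned 1.24 rad clockwise. The joint-6 torque first rose at about 1.07 rad.
    - **By angle:** the ring stopped about 0.16–0.17 rad past that point, which is about 0.16–0.17 N m.
    - **By wrist moment:** the last moving reading was about 0.15 N m above the free-turning value of 0.29. These readings are noisy, about ±0.03.
    - **By joint torque:** the joint-6 reading rose more slowly, 0.82 N m per rad instead of 1.0. That would put the ring nearer 0.14 N m.
    - All three are inside the 0.10–0.22 N m window. I could not explain the lower joint-6 slope.
- **Slip check:** The ring's mark turned 1.25 rad in the camera images, which matches the tool's 1.24 rad.
- **Dial:** Its mark moved 0.3 mm between images, which is within camera error, so it did not turn.
- **Button:** Its cap dropped about 6 mm under 33 N. After release it was back at its starting height in both the side and wrist views. The cameras put its top at 106 mm instead of the stated 103 mm, but the travel matched.
- **Button force:** I pressed harder than the 5 N needed. The force peaked at about 39 N in total, including some sideways force, through the fingertips. That is far below the 120 N wrist limit but close to the 40 N limit for the arm or gripper body.
- **Bystanders:** Butter, cup, bowl, scraper and flask all look unmoved in the last side picture. The gripper finished clear of everything.

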